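# Deflection check of a feeder's spring mount

## Task

Check the spring mount at the spout corner of the vibratory parts feeder: with the fingertips press straight down on that corner's spring cap until its pointer stands level with the brass index on its scale, keep it there for two seconds, then let the corner rise slowly under the fingertips (do not let it snap up) until it is back at rest, and come clear. Do not press the pointer visibly past the index, do not grip or lift the tray, shift an index or press down the other mount, and leave everything else on the bench where it is.

Things in the scene. Friction and masses are not known exactly. Their poses are not given: they have to be found in the camera images.
- feeder: Bench vibratory feeder, its green base frame fixed to the bench; origin on the bench under its middle, x along the feed towards the discharge end, z up. Its bare steel tray is 300 x 150 mm (x from -150 to 150 mm), rim 151 mm above the bench, and hangs on three points: a rubber pivot at (-120, 0, 95) mm and two coil springs at the discharge end, at (120, 112) and (120, -112) mm.
- spout_cap (a point): Where to press: centre of the flat top of the dark steel spring cap (disc 40 mm across) on the ear at the spout corner; (120, -112, 141) mm in the feeder's frame at rest. It takes about 0.65 N per mm; the pointer sinks 1.28 times as far as the cap. The tray's rim, 10 mm higher, is 32 mm away on one side; the scale plate (38 mm wide, 7 mm lower) 40 mm away on the other.
- spout_pointer (a point): Tip of the flat dark steel pointer fixed to the tray at the spout corner, in front of that corner's aluminium scale plate, whose face with black lines (6 mm divisions) looks to the feeder's +x; (150, -164, 118) mm in the feeder's frame at rest. It sinks as the corner is pressed.
- spout_mark (a point): Tip of the small brass index on the scale of the spout corner, at the outer edge of the plate: (150, -166) mm in the feeder's frame. The pointer is at the index when both have the same height.
- spout_index (a joint): Setting of the brass index at the spout corner: how far it stands below the pointer's rest height, in m (0.014 to 0.030). It slides stiffly on the plate and is to stay as it is set.
- plain_pointer (a point): Tip of the like pointer at the other discharge corner, without spout: (150, 164, 118) mm in the feeder's frame at rest. When the spout corner is pressed on its cap it rises by a tenth of the other's sinking.
- plain_mark (a point): Tip of the brass index on the scale of the other corner, (150, 166) mm in the feeder's frame; not used in this job.
- tin: Open aluminium tin 100 x 90 x 45 mm with castings in it, on the bench below the spout; origin under its middle.
- spare_spring: Spare steel coil spring standing upright, 35 mm across, 85 mm high, on the bench; origin under its middle.
- screwdriver: Screwdriver, 200 mm, lying on the bench along its x; origin under its middle.
- wrench: Steel wrench, 180 mm, lying on the bench along its x; origin under its middle.
- oil_bottle: Small clear oil bottle, 48 mm across, 115 mm high; origin under its middle.
- slug_a: Loose L-shaped casting, 55 x 12 x 22 mm, on the bench; origin under its middle.
- slug_b: Loose T-shaped flat casting, 48 x 30 x 10 mm, on the bench; origin under its middle.
- locknut: Dark steel lock nut, 32 mm across, 12 mm high, on the bench; origin under its middle.
- spout_end (a point): Lip of the spout, an open chute 56 mm wide that leaves the -y half of the tray's discharge end (x = 150 to 217 mm in the feeder's frame, 105 to 137 mm above the bench).

How it is judged:
By the outcome, as a careful person would: the job done as asked, in the order asked, and still so for the second after the job is handed in, with the robot touching nothing.
It also fails if it takes over 56 s, if anything falls off the work surface, if the arm or the gripper's body presses on something with over 40 N, if the wrist force passes 120 N, or if a joint passes its speed limit or range.

## Robot

A 6-joint arm with a two-finger parallel gripper is mounted at the origin on the work surface. World frame = base frame: x ahead of the robot, y to its left, z up, the work surface at z = 0. Lengths are in m, angles in degrees, forces in N, time in s.
With the tool pointing down it reaches from about 0.4 to 0.825 m from the base axis. Payload 7 kg.
Tool frame: the origin (TCP) lies midway between the tips of the shut fingers; the grasp point (between the pads) lies 19 mm behind it; z points along the fingers, y is the line along which they close (so a half turn about z gives the same grasp; the last joint's range is limited). The gripper opens to 88 mm and grips with 3 to 60 N. Pads are 19 mm wide; open, the fingers measure 130 mm over their backs; the gripper's body (78 mm by 193 mm) begins 47 mm behind the grasp point.
Start: joints at [92.023, 20.546, 0.682, 0, -70.136, -16.507], TCP at [0.169, 0.654, 0.227] pointing down, gripper open.
Joint ranges: [-176.03, 176.03], [-82.01, 121.73], [-58.28, 71.71], [-173.87, 95.51], [-174.79, -0.11], [-173.66, 173.66]. Speed limits (degrees/s): [136.94, 136.94, 172.46, 180, 180, 180].

## Interface

Orientations are given as a 3x3 rotation matrix whose columns are the frame's x, y, z axes.
In Python, from rig import robot gives the robot as it stands. Calls block until the motion is done:
- robot.goto(position, orientation): joint-space move of the TCP to a pose.
- robot.servo_line(position, ori=None, speed=0.15): straight line of the TCP; ori=None keeps the orientation; speed is the mean speed in m/s.
- robot.movej(angles): joint-space move.
- robot.move_gripper(opening): opening from 0.0 (shut) to 1.0 (fully open); the grip force is fixed at half the most; returns when the fingers have stopped.
- robot.dwell(seconds).
- robot.ik(position, orientation): joint angles nearest the present ones, or None.
- robot.grab_frame(name): name is "scene" or "top" or "wrist"; returns (picture, depth): 400x640x3 uint8, red, green, blue; 400x640 float32, m along the optical axis (not along the pixel's ray), 0 where there is no reading.
- robot.camera_info(name): a dict with "vfov" (degrees; the focal length in pixels is half the picture's height over the tangent of half this angle, whatever the lens; pixels are square), "cx", "cy" (the principal point, pixels), "view" (4x4, takes a point from world to camera coordinates); the wrist camera has in their place "T_tool_cam" (4x4, takes a point from camera to tool coordinates, whose origin is the TCP and whose axes are the flange's). Camera axes: x right, y down, z forward; pixel columns grow to the right and rows downward; lengths in m; the calibration is good to about 2 mm. The wrist camera is an equidistant fisheye: a pixel r from the principal point sees the ray r / f radians off the axis. A picture is of the moment at which its call begins: read the wrist's pose just before it. camera_info takes no time and is no camera call.
A pose or a line that the arm cannot do raises robot.Unreachable and nothing moves.
- robot.job_done(): hands the job in; it is judged then, once.
Readings, each from a call of its own:
- robot.read_t(): time.
- robot.read_qpos(): joint angles.
- robot.read_qvel(): joint speeds.
- robot.read_effort(): joint torques, N m.
- robot.read_position(): TCP position.
- robot.read_tcp_rot(): TCP orientation.
- robot.read_force(): force on the tool from outside, world axes, zero at the start.
- robot.read_ft_torque(): the same for the moment, N m.
- robot.read_grip_width(): opening from 0.0 (shut) to 1.0 (fully open).
- robot.read_finger_force(): force on a finger pad.
Only numpy, scipy, OpenCV 4.12 (cv2) and the standard library are available. Lean on these libraries where they do the work, as an engineer would, in place of code of your own. Each camera call takes 0.05 s, during which the arm holds its last target. There are 200 camera calls.

## Working session

There is one attempt and no reset: what is moved stays moved. The work goes in short steps, each a Python script; the robot and the scene stay as the last script left them, time stands still between calls to the robot, and variables do not carry over. Pictures are saved under pics/ and viewed, at most 10 in all, crops included, and the job is handed in when it is done.

```bash
mkdir -p pics; ls; cat > h.py <<'E'
import numpy as np, cv2
from rig import robot
def save(n,im): cv2.imwrite(f'pics/{n}.png',cv2.cvtColor(im,cv2.COLOR_RGB2BGR))
def foc(c): return 200/np.tan(np.radians(c['vfov']/2))
def pts(name,d):
    c=robot.camera_info(name);f=foc(c);v,u=np.mgrid[:400,:640]
    P=np.stack([(u-c['cx'])/f*d,(v-c['cy'])/f*d,d],-1)
    V=np.linalg.inv(np.array(c['view']));return P@V[:3,:3].T+V[:3,3]
E
python3 - <<'E'
from h import *
for n in('top','scene'):
    im,d=robot.grab_frame(n);save(n,im);np.savez(n,im=im,d=d)
    c=robot.camera_info(n);print(n,c['vfov'],c['cx'],c['cy'],np.round(c['view'],3).tolist())
print(robot.read_t(),robot.camera_info('wrist'))
E
```

```text
pics
top 43.40497461444708 328.95619255733317 206.08359939989606 [[0.003, -1.0, 0.015, 0.037], [-0.981, -0.006, -0.194, 0.532], [0.194, -0.014, -0.981, 1.257], [0.0, 0.0, 0.0, 1.0]]
scene 43.46920209957384 309.2837954966574 195.0978634816719 [[0.12, 0.993, -0.012, -0.119], [0.828, -0.107, -0.551, -0.38], [-0.548, 0.056, -0.834, 1.475], [0.0, 0.0, 0.0, 1.0]]
0.1 {'vfov': 65.70646984690485, 'cx': 314.7388462865998, 'cy': 198.06024266505528, 'T_tool_cam': array([[ 7.08088720e-04, -9.67981021e-01, -2.51022391e-01,
         6.63554140e-02],
       [ 9.99999628e-01,  5.61546704e-04,  6.55407288e-04,
         9.38542899e-04],
       [-4.93461019e-04, -2.51022762e-01,  9.67981059e-01,
        -1.57774001e-01],
       [ 0.00000000e+00,  0.00000000e+00,  0.00000000e+00,
         1.00000000e+00]])}
```

View pics/top.png

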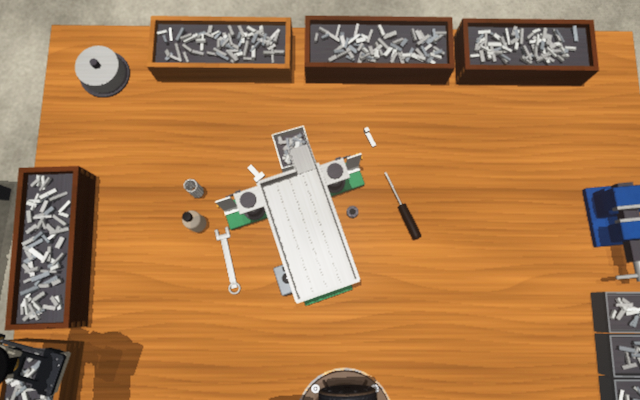

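View pics/scene.png

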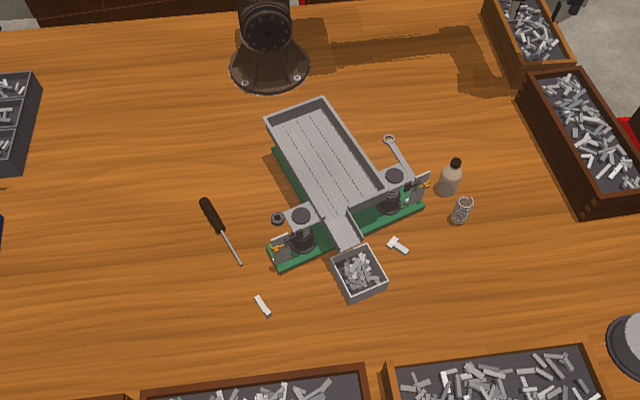

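The top view shows the spout cap at about (335,171), the plain cap at (249,199) and the spout at (303,158). The scene view shows the spout cap at (302,215), the plain cap at (394,177), and the spout scale with its brass index near (280,243).

```bash
cat > pose.py <<'E'
from h import *
out={}
for n,seeds in(('top',((335,171),(249,199))),('scene',((301,215),(394,176)))):
    z=np.load(n+'.npz');im=z['im'];P=pts(n,z['d'])
    r=[]
    for s in seeds:
        u,v=s;m=np.zeros((400,640),bool);m[v-14:v+15,u-14:u+15]=1
        m&=(im.max(-1)<100)&(abs(P[...,2]-.141)<.006)
        k,l,st,ce=cv2.connectedComponentsWithStats(m.astype(np.uint8))
        j=1+np.argmax(st[1:,4]);q=P[l==j]
        # cast centroid onto z=.141
        c=robot.camera_info(n);f=foc(c);V=np.linalg.inv(np.array(c['view']))
        d=V[:3,:3]@[(ce[j][0]-c['cx'])/f,(ce[j][1]-c['cy'])/f,1];o=V[:3,3]
        p=o+d*(.141-o[2])/d[2];print(n,s,ce[j].round(1),st[j],q.mean(0).round(4),p.round(4));r.append(p)
    print(np.linalg.norm(r[0]-r[1]));out[n]=r
S=sum(np.array(out[n]) for n in out)/2
y=S[1]-S[0];y/=np.linalg.norm(y);x=np.array([y[1],-y[0],0])
print('yaw',np.degrees(np.arctan2(x[1],x[0])),'origin',S.mean(0)-.12*x,'cap',S[0])
E
python3 pose.py
```

```text
top (335, 171) [336.4 166.4] [331 164  10   6  22] [0.6146 0.0231 0.1405] [0.6145 0.0231 0.141 ]
top (249, 199) [245.4 194.2] [244 193   4   4   8] [0.5426 0.2441 0.1413] [0.5427 0.2441 0.141 ]
0.2323682798349511
scene (301, 215) [300.6 215.6] [292 208  18  16 244] [0.6066 0.0301 0.1403] [0.6071 0.0301 0.141 ]
scene (394, 176) [393.9 175.6] [385 168  18  16 210] [0.5324 0.2404 0.1403] [0.5329 0.2402 0.141 ]
0.2228107969632573
yaw 18.700731984821036 origin [0.46062032 0.09590394 0.141     ] cap [0.61076769 0.02660021 0.141     ]
```

```bash
sed -i 's/max(-1)<100/max(-1)<(100 if n=="scene" else 125)/' pose.py; python3 pose.py
cat >> h.py <<'E'
def R(th,yaw,az=0):
    # tilt th (deg) towards feeder +x turned by az about z
    a=np.radians(yaw+az);t=np.radians(th);c,s=np.cos(a),np.sin(a)
    Z=np.array([[c,-s,0],[s,c,0],[0,0,1]])
    return Z@np.array([[np.cos(t),0,-np.sin(t)],[0,-1,0],[-np.sin(t),0,-np.cos(t)]])
E
python3 - <<'E'
from h import *
print(robot.read_tcp_rot().round(2).tolist())
c=np.array([.608,.029,.141])
for th in(0,10,20,25,30,35,40):
  for az in (0,-20,-40):
    q=[robot.ik(c+[0,0,h],R(th,18.7,az)) for h in(.1,.02,-.02)]
    print(th,az,[None if k is None else np.round(k).tolist() for k in q])
E
```

```text
top (335, 171) [334.6 170.5] [328 163  15  16 176] [0.6038 0.0274 0.1411] [0.6039 0.0274 0.141 ]
top (249, 199) [247.7 199.5] [240 192  16  16 177] [0.5297 0.2382 0.1403] [0.5296 0.2381 0.141 ]
0.22344498231186707
scene (301, 215) [300.6 215.6] [292 208  18  16 244] [0.6066 0.0301 0.1403] [0.6071 0.0301 0.141 ]
scene (394, 176) [393.9 175.6] [385 168  18  16 210] [0.5324 0.2404 0.1403] [0.5329 0.2402 0.141 ]
0.2228107969632573
yaw 19.426086100748755 origin [0.45518387 0.094023   0.141     ] cap [0.60545755 0.02872111 0.141     ]
[[0.97, -0.25, -0.0], [-0.25, -0.97, -0.0], [0.0, 0.0, -1.0]]
0 0 [[21.0, 14.0, -7.0, 0.0, -69.0, 88.0], [21.0, 17.0, -13.0, 0.0, -60.0, 88.0], [21.0, 19.0, -16.0, 0.0, -55.0, 88.0]]
0 -20 [[21.0, 14.0, -7.0, 0.0, -69.0, 68.0], [21.0, 17.0, -13.0, 0.0, -60.0, 68.0], [21.0, 19.0, -16.0, 0.0, -55.0, 68.0]]
0 -40 [[21.0, 14.0, -7.0, 0.0, -69.0, 48.0], [21.0, 17.0, -13.0, 0.0, -60.0, 48.0], [21.0, 19.0, -16.0, 0.0, -55.0, 48.0]]
10 0 [[21.0, 20.0, 1.0, -0.0, -81.0, 88.0], [21.0, 23.0, -5.0, -0.0, -72.0, 88.0], [21.0, 25.0, -8.0, -0.0, -67.0, 88.0]]
10 -20 [[19.0,
[... 1420 characters left out ...]
1.0, -100.0, 88.0], [20.0, 41.0, 12.0, -1.0, -96.0, 88.0]]
35 -20 [[15.0, 36.0, 24.0, -10.0, -111.0, 73.0], [15.0, 39.0, 19.0, -9.0, -103.0, 74.0], [15.0, 41.0, 16.0, -9.0, -99.0, 75.0]]
35 -40 [[9.0, 35.0, 25.0, -18.0, -110.0, 58.0], [10.0, 38.0, 19.0, -17.0, -102.0, 60.0], [10.0, 40.0, 17.0, -17.0, -98.0, 61.0]]
40 0 [[20.0, 39.0, 23.0, -1.0, -114.0, 88.0], [20.0, 42.0, 18.0, -1.0, -106.0, 88.0], [20.0, 44.0, 16.0, -1.0, -102.0, 88.0]]
40 -20 [[14.0, 40.0, 28.0, -11.0, -117.0, 73.0], [14.0, 43.0, 23.0, -11.0, -109.0, 74.0], [14.0, 44.0, 20.0, -10.0, -105.0, 75.0]]
40 -40 [[8.0, 38.0, 29.0, -21.0, -115.0, 57.0], [8.0, 41.0, 23.0, -20.0, -107.0, 60.0], [8.0, 43.0, 21.0, -19.0, -104.0, 62.0]]
```

```bash
cat >> h.py <<'E'
YAW=19.4;CAP=np.array([.6055,.0287,.141]);TH=32;AZ=-8;ROT=R(TH,YAW,AZ)
a=np.radians(YAW);FZ=np.array([[np.cos(a),-np.sin(a),0],[np.sin(a),np.cos(a),0],[0,0,1]])
ORG=CAP-FZ@[.12,-.112,.141]
t=np.radians(TH);EDGE=ROT[:,0]*.008      # lower fingertip edge relative to TCP
def tcp_for(h): return CAP+[0,0,h]-EDGE   # edge h above cap rest
def wpose():
    c=robot.camera_info('wrist');T=np.eye(4);T[:3,:3]=robot.read_tcp_rot();T[:3,3]=robot.read_position()
    return c,T@np.array(c['T_tool_cam'])
def proj(c,M,p):
    q=M[:3,:3].T@(p-M[:3,3]);r=np.hypot(q[0],q[1]);an=np.arctan2(r,q[2])*foc(c)
    return np.array([c['cx'],c['cy']])+an*q[:2]/r
def cast(c,M,uv,x=.150):
    """pixel -> feeder frame point on plane x"""
    d=np.subtract(uv,[c['cx'],c['cy']]);r=np.hypot(*d);an=r/foc(c)
    v=M[:3,:3]@np.r_[d/r*np.sin(an),np.cos(an)];v=FZ.T@v;o=FZ.T@(M[:3,3]-ORG)
    return o+v*(x-o[2*0])/v[0]
E
python3 - <<'E'
from h import *
robot.move_gripper(0.0)
robot.goto(tcp_for(.10),ROT)
robot.servo_line(tcp_for(.018),speed=.08)
c,M=wpose();im,d=robot.grab_frame('wrist');save('w1',im);np.savez('w1',im=im,d=d,M=M)
print(robot.read_t(),robot.read_position(),robot.read_force())
for p in((.15,-.164,.118),(.15,-.166,.098),(.12,-.112,.141)): print(proj(c,M,ORG+FZ@p))
E
```

```text
5.4417 [0.59921114 0.02739574 0.16390307] [-0.49142134  0.07194736  0.18317475]
[396.90692032 130.60415812]
[393.36209341 112.37685904]
[313.59634931 204.58435667]
```

View pics/w1.png

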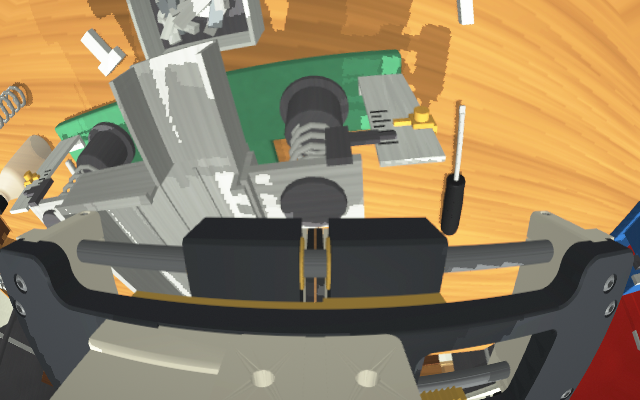

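The wrist view, upside down, shows the spout cap at (313,200), the pointer tip near (397,136) and the brass index around (395–437,120). I'll enlarge that area.

```bash
python3 - <<'E'
from h import *
im=np.load('w1.npz')['im'][65:175,330:460]
save('w1c',cv2.rotate(cv2.resize(im,None,fx=5,fy=5,interpolation=cv2.INTER_NEAREST),cv2.ROTATE_180))
E
```

```text
(no output)
```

View pics/w1c.png

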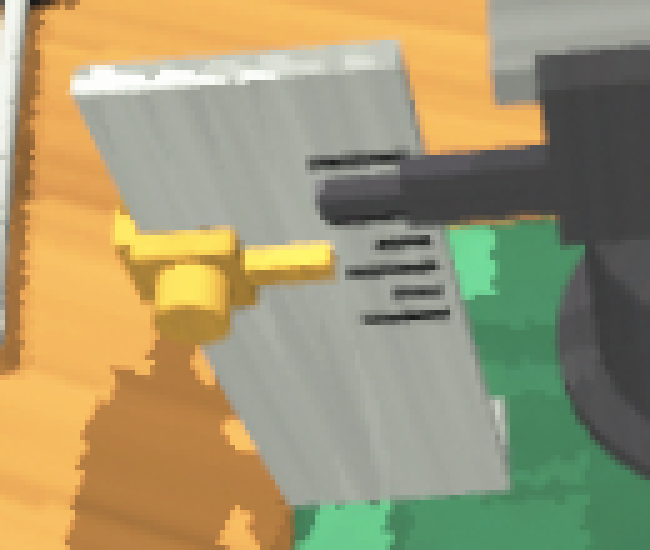

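The crop (rotated upright) shows the pointer tip at its left end, about (320,200), and the brass index's tip at about (333,262). I'll use depth to get the heights of both tips.

```bash
cat >> h.py <<'E'
def wpts(d,c,M):
    v,u=np.mgrid[:400,:640];x=u-c['cx'];y=v-c['cy'];r=np.hypot(x,y)+1e-9;an=r/foc(c)
    P=np.stack([x/r*np.tan(an)*d,y/r*np.tan(an)*d,d],-1)
    return (P@M[:3,:3].T+M[:3,3]-ORG)@FZ
def masks(im,P):
    i=im.astype(int);near=(P[...,0]>.138)&(P[...,0]<.165)&(P[...,1]<-.145)&(P[...,1]>-.185)
    br=near&(i[...,0]-i[...,2]>70)&(i[...,0]>120)&(P[...,2]>.06)
    dk=near&(i.max(-1)<100)&(P[...,2]>.07)
    return dk,br
E
python3 - <<'E'
from h import *
z=np.load('w1.npz');c=robot.camera_info('wrist');P=wpts(z['d'],c,z['M']);im=z['im']
for nm,m in zip(('ptr','idx'),masks(im,P)):
    v,u=np.nonzero(m);print(nm,len(v))
    for uu in range(u.min(),u.max()+1):
        vs=v[u==uu]
        if len(vs): print(uu,[f'{w}:'+','.join('%.1f'%k for k in P[w,uu]*1000) for w in vs][::2] if nm=='ptr' and uu%3==0 or nm=='idx' and uu<412 else '')
E
```

```text
ptr 1544
364 
365 
366 ['131:148.8,-146.6,114.0', '133:148.3,-146.4,115.3', '135:148.1,-146.2,117.1', '137:148.5,-145.9,119.5', '139:149.1,-145.5,122.2', '141:147.9,-145.5,122.5', '143:146.6,-145.4,122.6']
367 
368 
369 ['130:148.8,-148.4,113.3', '132:148.8,-148.2,115.3', '134:148.7,-147.9,117.2', '137:149.2,-147.4,120.7', '139:148.0,-147.4,121.0', '141:148.3,-147.0,123.4', '143:146.5,-147.1,122.8']
370 
371 
372 ['111:142.4,-154.7,81.7', '116:142.1,-153.8,87.7', '131:148.4,-150.1,114.0', '133:148.6,-149.8,116.3', '135:148.0,-149.6,117.4', '137:148.8,-149.2,120.4', '139:148.0,-149.0,121.3', '141:147.2,-148.9,122.1', '143:146.3,-148.8,122.7']
373 
374 
375 ['111:141.9,-156.8,81.3', '116:141.6,-155.9,87.2', '121:141.6,-154.9,93.3', '127:141.5,-153.9,100.1', '131:148.8,-151.7,114.9', '133:148.6,-151.5,116.6', '135:148.9,-151.1,119.0', '137:148.8,-150.8,120.8', '139:148.5,-150.6,122.3', '141:147.6,-150.5,122.9']
376 
377 
378 ['111:142.1,-158.8,81.9', '116:142.1,-157.7,88.2', '121:141.9,-156.8,94.1', '131:148.2,-153.6,114.3', '133:148.3,-153.2,116.5', '135:148.3,-152.9,118.4', '137:148.6
[... 8352 characters left out ...]
95.4', '118:146.4,-175.7,100.2', '120:145.4,-175.5,101.0', '122:143.3,-175.9,100.1', '124:143.4,-175.3,102.5']
410 ['114:146.4,-177.5,95.6', '116:145.6,-177.2,96.8', '118:145.5,-176.7,98.9', '120:146.4,-175.7,102.6', '122:144.8,-175.9,102.4', '124:142.6,-176.2,101.3']
411 ['114:145.7,-178.5,94.5', '116:146.8,-177.4,98.6', '118:145.1,-177.5,98.4', '120:145.1,-176.9,100.7', '122:145.4,-176.3,103.3', '124:143.9,-176.3,103.3']
412 
413 
414 
415 
416 
417 
418 
419 
420 
421 
422 
423 
424 
425 
426 
427 
428 
429 
430 
431 
432 
433 
434 
435 
436 
437 
438 
439 
440 
441 
442 
443 
444 
445 
446 
447 
448 
449 
450 
451 
452 
453 
454 
455 
456 
457 
458 
459 
460 
461 
462 
463 
464 
465 
466
```

```bash
cat >> h.py <<'E'
def level(name):
    """mean height (mm) of pointer tip and index tip: bottom-edge casts, and depth front faces"""
    c,M=wpose();im,d=robot.grab_frame('wrist');np.savez(name,im=im,d=d,M=M);P=wpts(d,c,M)
    return measure(im,P,c,M)
def measure(im,P,c,M):
    dk,br=masks(im,P);lo=P[...,2]<.135
    dk&=lo&(P[...,0]>.1455)&(P[...,1]<-.152)&(P[...,1]>-.164)
    br&=lo&(P[...,1]<-.1655)&(P[...,1]>-.1745)&(P[...,0]>.1415)
    out=[]
    for m,x in((dk,.1486),(br,.1454)):
        v,u=np.nonzero(m);e=[[uu,v[u==uu].min()-.5] for uu in np.unique(u) if (u==uu).sum()>2]
        out.append([np.mean([cast(c,M,k,x)[2] for k in e])*1e3,np.median(P[m][:,2])*1e3,np.percentile(P[m][:,2],90)*1e3,len(e)])
    return np.round(out,2)
E
python3 - <<'E'
from h import *
z=np.load('w1.npz');c=robot.camera_info('wrist');print(measure(z['im'],wpts(z['d'],c,z['M']),c,z['M']))
f0=np.mean([robot.read_force() for _ in range(10)],0);print(f0)
robot.servo_line(tcp_for(.005),speed=.03)
h=.005;rec=[]
while h>-.012:
    h-=.001;robot.servo_line(tcp_for(h),speed=.01);robot.dwell(.05)
    f=np.mean([robot.read_force() for _ in range(5)],0)-f0;z=robot.read_position()[2]+EDGE[2]-.141
    rec.append((round(h*1e3),round(z*1e3,2),f.round(2).tolist()))
    if f[2]>3.5:break
print(*rec,sep='\n');print(robot.read_t());print(level('w2'))
E
```

```text
[[115.52 119.12 120.46  20.  ]
 [ 98.29 101.61 102.6   14.  ]]
[-0.49142134  0.07194736  0.18317475]
(4, np.float64(4.08), [0.2, 0.34, 0.06])
(3, np.float64(3.01), [1.35, 0.01, 0.44])
(2, np.float64(1.95), [0.84, -0.48, 0.72])
(1, np.float64(0.95), [0.29, 0.5, 0.15])
(0, np.float64(-0.04), [1.05, -0.19, -0.35])
(-1, np.float64(-1.05), [-0.56, 0.52, 0.78])
(-2, np.float64(-2.05), [0.62, -0.36, -0.83])
(-3, np.float64(-3.05), [0.76, -0.85, -0.38])
(-4, np.float64(-4.03), [-0.24, 0.47, -0.15])
(-5, np.float64(-5.02), [0.12, 0.58, -0.0])
(-6, np.float64(-6.03), [1.35, -0.35, -0.21])
(-7, np.float64(-7.04), [1.22, 0.05, -0.04])
(-8, np.float64(-8.04), [0.18, -0.34, -0.34])
(-9, np.float64(-8.99), [-0.19, -0.75, -0.21])
(-10, np.float64(-9.93), [0.34, -0.67, 0.6])
(-11, np.float64(-10.94), [1.2, 0.23, 1.39])
(-12, np.float64(-11.96), [1.53, 0.16, 1.1])
11.125
[[113.28 116.57 118.15  23.  ]
 [ 98.19 101.56 102.48  17.  ]]
```

```bash
python3 - <<'E'
from h import *
im=np.load('w2.npz')['im'][70:270,230:460]
save('w2c',cv2.rotate(cv2.resize(im,None,fx=3,fy=3,interpolation=cv2.INTER_NEAREST),cv2.ROTATE_180))
E
```

```text
(no output)
```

View pics/w2c.png

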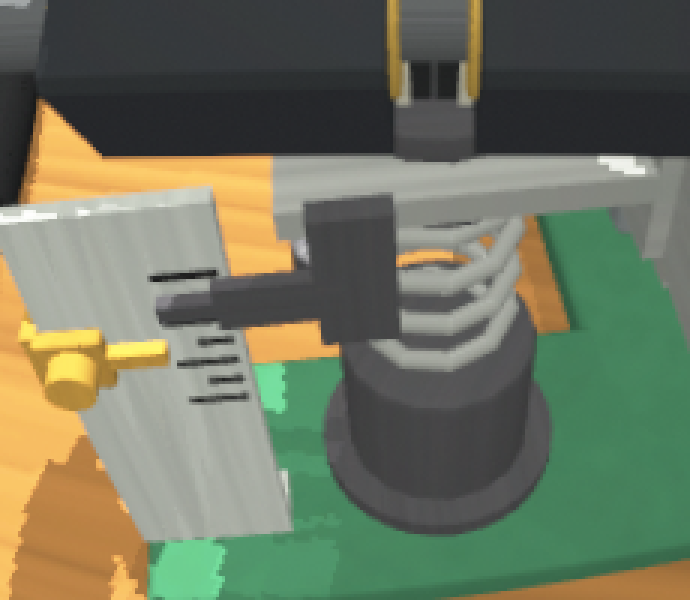

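The crop (rotated upright) shows the shut fingertips at (435,65–100), apparently behind the front rim of the cap at y≈160. The pointer is slightly down, and the index is still below it. Contact came about 10 mm lower than expected, so I'll check in depth what is touching.

```bash
python3 - <<'E'
from h import *
c=robot.camera_info('wrist')
for n in('w1','w2'):
    z=np.load(n+'.npz');P=wpts(z['d'],c,z['M'])*1e3
    print(n)
    for v in range(180,292,5):print(v,[(P[v,u].round(1).tolist(),int(z['im'][v,u].mean())) for u in(315,)],P[v,270].round(0).tolist())
print('tcp',((robot.read_position()-ORG)@FZ*1e3).round(1))
p=robot.read_position()+ROT@[.039,0.09,-.066];print('body corner',((p-ORG)@FZ*1e3).round(1))
E
```

```text
w1
180 [([136.9, -115.2, 138.5], 67)] [137.0, -89.0, 134.0]
185 [([135.7, -115.0, 141.2], 81)] [133.0, -88.0, 134.0]
190 [([131.1, -114.4, 140.4], 83)] [128.0, -87.0, 134.0]
195 [([126.9, -113.8, 140.1], 80)] [124.0, -86.0, 134.0]
200 [([123.1, -113.3, 140.4], 81)] [120.0, -85.0, 134.0]
205 [([119.0, -112.7, 140.5], 80)] [116.0, -84.0, 134.0]
210 [([115.3, -112.2, 141.1], 80)] [112.0, -83.0, 135.0]
215 [([110.6, -111.5, 141.0], 81)] [107.0, -82.0, 135.0]
220 [([105.6, -110.8, 140.7], 79)] [185.0, -109.0, 205.0]
225 [([101.1, -110.2, 141.1], 134)] [187.0, -109.0, 209.0]
230 [([-85.6, -84.4, -0.2], 83)] [190.0, -110.0, 213.0]
235 [([-98.2, -82.6, -1.0], 81)] [191.0, -111.0, 215.0]
240 [([-109.5, -81.1, -0.5], 79)] [191.0, -111.0, 217.0]
245 [([133.4, -114.7, 179.0], 80)] [192.0, -112.0, 219.0]
250 [([180.2, -121.1, 213.6], 69)] [191.0, -112.0, 220.0]
255 [([181.4, -121.3, 216.0], 80)] [190.0, -111.0, 221.0]
260 [([181.5, -121.3, 217.7], 89)] [189.0, -111.0, 222.0]
265 [([180.9, -121.2, 219.0], 91)] [188.0, -111.0, 223.0]
270 [([179.2, -121.0, 219.5], 99)] [187.0, -111.0, 223.0]
275 [([
[... 919 characters left out ...]
 [([123.8, -113.3, 138.8], 60)] [193.0, -112.0, 188.0]
245 [([132.5, -114.5, 148.0], 57)] [192.0, -112.0, 189.0]
250 [([180.6, -121.1, 183.4], 70)] [191.0, -112.0, 190.0]
255 [([181.5, -121.3, 185.6], 81)] [190.0, -111.0, 190.0]
260 [([181.4, -121.2, 187.2], 92)] [189.0, -111.0, 191.0]
265 [([179.6, -121.0, 187.6], 94)] [188.0, -111.0, 192.0]
270 [([180.2, -121.1, 189.6], 101)] [187.0, -111.0, 193.0]
275 [([177.4, -120.7, 189.5], 100)] [185.0, -110.0, 193.0]
280 [([139.6, -115.5, 170.6], 93)] [184.0, -110.0, 194.0]
285 [([136.6, -115.0, 171.4], 126)] [182.0, -110.0, 194.0]
290 [([135.0, -114.8, 172.9], 138)] [182.0, -110.0, 196.0]
tcp [ 113.4 -111.1  133.3]
body corner [ 168.2 -209.7  168.6]
```

Contact is at the fingertips: the cap is seen at z≈139 right up to the finger front near x≈123, and the gripper body is well clear. Next I'll press most of the way, measure and trim.

```bash
python3 - <<'E'
from h import *
h=-.021
robot.servo_line(tcp_for(h),speed=.008);robot.dwell(.3)
for i in range(2):
    m=level(f'w3{i}');rem=(m[0,0]-m[1,0]+.35+m[0,2]-m[1,2]-.35)/2
    print(h,m.tolist(),rem,robot.read_force().round(2),((robot.read_position()-ORG)@FZ*1e3).round(1),robot.read_t())
    if i==0: h-=max(0,rem/1.28e3*.8); robot.servo_line(tcp_for(h),speed=.004);robot.dwell(.3)
im=np.load('w31.npz')['im'][70:220,290:460]
save('w3c',cv2.rotate(cv2.resize(im,None,fx=4,fy=4,interpolation=cv2.INTER_NEAREST),cv2.ROTATE_180))
E
```

```text
-0.021 [[107.34, 110.6, 114.06, 23.0], [98.13, 101.53, 102.51, 16.0]] 10.379999999999999 [ 3.84 -0.65  4.57] [ 113.3 -111.1  124.3] 12.8
-0.0274875 [[103.15, 106.93, 110.69, 25.0], [98.23, 101.34, 102.51, 18.0]] 6.5499999999999945 [ 6.12 -1.66  6.31] [ 113.7 -111.3  118.1] 14.925
```

View pics/w3c.png

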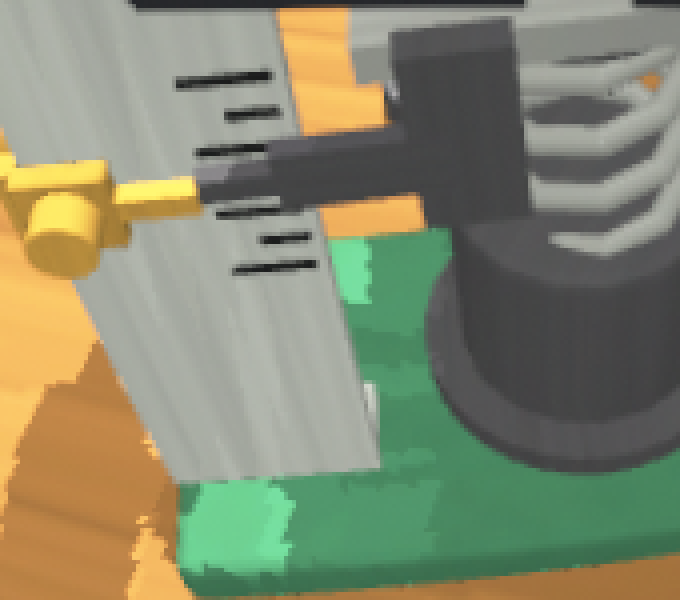

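The pointer tip is now close to the index. But the tool has gone down about 17 mm for about 10 mm of cap travel, and there's a side force. I need to see the contact.

```bash
python3 - <<'E'
from h import *
print(robot.read_grip_width(),robot.read_finger_force(),robot.read_force().round(2),robot.read_ft_torque().round(3),robot.read_position(),tcp_for(-.0274875),robot.read_tcp_rot().round(3).tolist(),ROT.round(3).tolist())
im,d=robot.grab_frame('scene');c=robot.camera_info('scene');np.savez('s2',im=im,d=d)
a=cv2.resize(im[170:290,230:350],None,fx=3.3,fy=3.3,interpolation=cv2.INTER_CUBIC)
b=cv2.rotate(cv2.resize(np.load('w31.npz')['im'][150:310,240:400],(396,396)),cv2.ROTATE_180)
save('m1',np.hstack([a,b]))
c=robot.camera_info('wrist');z=np.load('w31.npz');P=wpts(z['d'],c,z['M'])*1e3
for v in range(225,262,3):print(v,P[v,315].round(1).tolist(),z['im'][v,315].tolist())
E
```

```text
0.00675116059513022 3.4617296595206426 [ 6.12 -1.66  6.31] [-0.29  -2.396  0.429] [0.59929334 0.02723274 0.1181227 ] [0.59884946 0.02735902 0.11775185] [[0.832, 0.198, -0.519], [0.168, -0.98, -0.105], [-0.529, 0.0, -0.849]] [[0.831, 0.198, -0.519], [0.168, -0.98, -0.105], [-0.53, 0.0, -0.848]]
225 [137.4, -115.4, 124.5] [172, 175, 167]
228 [137.7, -115.4, 126.5] [68, 67, 68]
231 [137.2, -115.3, 127.9] [70, 70, 69]
234 [138.2, -115.5, 130.4] [73, 72, 74]
237 [135.6, -115.1, 130.2] [84, 83, 84]
240 [134.1, -114.9, 130.9] [84, 85, 86]
243 [131.8, -114.6, 131.0] [77, 77, 79]
246 [134.2, -114.9, 134.4] [58, 59, 59]
249 [136.3, -115.2, 137.5] [63, 66, 65]
252 [181.9, -121.5, 169.6] [74, 76, 76]
255 [180.7, -121.3, 169.8] [82, 84, 84]
258 [181.7, -121.4, 171.4] [86, 89, 88]
261 [181.0, -121.4, 172.0] [88, 92, 91]
```

View pics/m1.png

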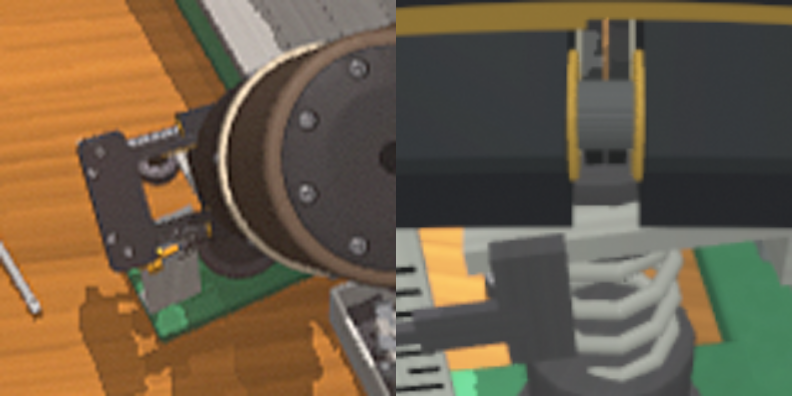

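The measured cap is about 13 mm above the nominal TCP, and Fx is about as large as Fz. So the tilted fingers are flexing and pushing sideways, with a risk of slipping. I'll ease off slowly, then press with the tool vertical, reading the heights of the top faces from wrist depth.

```bash
cat >> h.py <<'E'
ROT0=R(0,YAW,-8)
def tips(name=None):
    c,M=wpose();im,d=robot.grab_frame('wrist')
    if name:np.savez(name,im=im,d=d,M=M)
    P=wpts(d,c,M)*1e3;i=im.astype(int)
    near=(abs(P[...,0]-147)<5)&(P[...,2]<128)&(P[...,2]>85)
    dk=near&(i.max(-1)<110)&(P[...,1]<-155)&(P[...,1]>-164.5)&(P[...,0]>144.5)
    br=near&(i[...,0]-i[...,2]>70)&(i[...,0]>120)&(P[...,1]<-163.5)&(P[...,1]>-174)&(P[...,0]>141)
    return [(int(m.sum()),*np.round([np.median(P[m][:,2]),np.percentile(P[m][:,2],90)],2)) if m.sum() else 0 for m in(dk,br)]
E
python3 - <<'E'
from h import *
for h in(-.020,-.014,-.009,-.004): robot.servo_line(tcp_for(h),speed=.006)
print(robot.read_force().round(2),robot.read_t())
robot.servo_line(tcp_for(.03),speed=.06)
robot.goto(CAP+[0,0,.030],ROT0)
robot.servo_line(CAP+[0,0,.012],speed=.05);robot.dwell(.2)
print(tips('v1'),robot.read_force().round(2),robot.read_t())
robot.servo_line(CAP+[0,0,.003],speed=.02)
f0=np.mean([(robot.dwell(.02),robot.read_force())[1] for _ in range(8)],0);print(f0.round(2))
h=.003
while h>-.008:
    h-=.001;robot.servo_line(CAP+[0,0,h],speed=.01)
    f=np.mean([(robot.dwell(.02),robot.read_force())[1] for _ in range(5)],0)-f0
    print(round(h*1e3),((robot.read_position()-ORG)@FZ*1e3).round(2),f.round(2))
    if f[2]>2.2:break
print(tips('v2'),robot.read_t())
z=np.load('v2.npz')['im'];save('v2',z[:330])
E
```

```text
[ 0.64  0.43 -0.43] 19.4917
[(66, np.float64(119.44), np.float64(120.32)), (45, np.float64(102.05), np.float64(102.75))] [ 0.65 -0.23  0.11] 21.65
[0.26 0.31 0.12]
2 [ 120.   -112.01  143.02] [-0.36 -0.17  0.18]
1 [ 120.   -112.    141.99] [-0.43 -0.6  -0.06]
0 [ 120.   -112.03  140.97] [ 0.34 -0.3  -0.06]
-1 [ 119.98 -112.    139.97] [-0.54 -0.24 -0.22]
-2 [ 120.01 -111.99  138.98] [-0.2  -0.55 -0.11]
-3 [ 119.99 -112.01  137.99] [-0.38 -0.42 -0.39]
-4 [ 120.   -111.99  136.99] [-0.43 -0.52 -0.05]
-5 [ 120.   -112.01  136.  ] [ 0.25 -0.52 -0.43]
-6 [ 119.99 -112.    134.96] [ 0.04 -0.24 -0.32]
-7 [ 119.98 -112.    133.96] [-0.34 -0.33  0.08]
-8 [ 120.   -111.99  132.98] [ 0.12 -0.09  0.14]
[(88, np.float64(119.31), np.float64(120.27)), (52, np.float64(102.04), np.float64(102.78))] 26.1
```

View pics/v2.png

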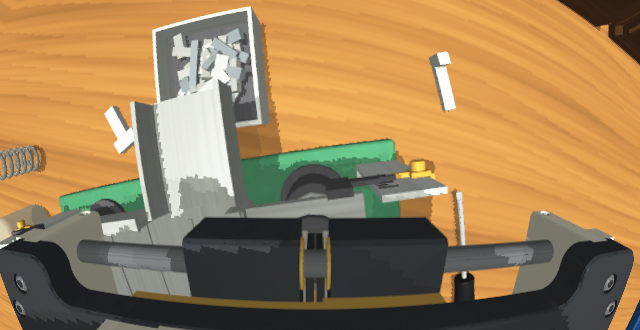

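The tool is vertical at TCP z=133 mm over the cap and still not touching, so the real fingertips end short of the nominal TCP. The pointer and index are visible at (340–425,165–185). I'll keep going down, steered by the measured pointer height and force.

```bash
python3 - <<'E'
from h import *
f0=np.array([.26,.31,.12]);h=-.008
for k in range(24):
    t=tips();rem=(t[0][1]-t[1][1]+t[0][2]-t[1][2])/2
    f=np.mean([robot.read_force()]+[(robot.dwell(.02),robot.read_force())[1] for _ in range(2)],0)-f0
    print(round(h*1e3,2),round(rem,2),t[0][:2],t[1][:2],f.round(2),round(robot.read_t(),2))
    if rem<1.2 or np.linalg.norm(f)>14 or h<-.04 or (h<-.026 and f[2]<1):break
    h-=np.clip((rem/1.28-.6)*.8,.5,4 if f[2]>1.2 else 2)*1e-3
    robot.servo_line(CAP+[0,0,h],speed=.012)
z=tips('v3');print(z,((robot.read_position()-ORG)@FZ*1e3).round(2))
E
```

```text
-8.0 17.3 (87, np.float64(119.27)) (53, np.float64(102.04)) [ 0.34 -0.21 -0.29] 26.18
-10.0 16.44 (91, np.float64(118.51)) (54, np.float64(102.26)) [-0.13 -0.06  0.16] 26.58
-12.0 15.4 (94, np.float64(117.43)) (54, np.float64(101.88)) [-0.11 -0.64  1.43] 26.98
-16.0 12.95 (95, np.float64(114.75)) (65, np.float64(101.94)) [ 2.78 -0.81  2.64] 27.55
-20.0 10.17 (96, np.float64(112.1)) (72, np.float64(101.96)) [ 4.19 -0.75  3.87] 28.12
-24.0 7.39 (100, np.float64(109.55)) (77, np.float64(102.14)) [ 4.55 -1.19  5.58] 28.68
-28.0 5.15 (106, np.float64(106.95)) (84, np.float64(101.84)) [ 4.69 -1.58  7.24] 29.25
-30.74 3.46 (104, np.float64(105.26)) (93, np.float64(101.94)) [ 4.71 -1.73  7.49] 29.71
-32.42 2.47 (102, np.float64(104.3)) (98, np.float64(101.87)) [ 4.19 -1.13  7.99] 30.08
-33.48 1.88 (106, np.float64(103.67)) (95, np.float64(101.84)) [ 4.77 -1.03  8.17] 30.42
-34.18 1.11 (106, np.float64(103.03)) (96, np.float64(101.83)) [ 4.79 -1.28  9.03] 30.75
[(109, np.float64(103.23), np.float64(104.05)), (97, np.float64(101.95), np.float64(102.74))] [ 121.28 -112.33  107.93]
```

```bash
python3 - <<'E'
from h import *
h=-.0349
robot.servo_line(CAP+[0,0,h],speed=.006)
z=tips('v4');print(z,robot.read_force(),robot.read_t())
c=robot.camera_info('wrist');q=np.load('v4.npz');P=wpts(q['d'],c,q['M'])*1e3;im=q['im'].astype(int)
dk=(im.max(-1)<110)&(P[...,0]>144.5)&(P[...,0]<152)&(P[...,2]<112)&(P[...,2]>96)
br=(im[...,0]-im[...,2]>70)&(P[...,0]>141)&(P[...,0]<152)&(P[...,2]<112)&(P[...,2]>93)
for nm,m in(('p',dk),('i',br)):
  for y in range(-178,-148,2):
    s=m&(P[...,1]>=y)&(P[...,1]<y+2)
    if s.sum()>4:print(nm,y,s.sum(),np.percentile(P[s][:,2],[10,50,90]).round(1),P[s][:,0].mean().round(1))
p=proj(c,q['M'],ORG+FZ@[.15,-.164,.1]);print(p);u,v=p.astype(int)
save('v4c',cv2.rotate(cv2.resize(q['im'][v-40:v+40,u-55:u+55],None,fx=6,fy=6,interpolation=cv2.INTER_NEAREST),cv2.ROTATE_180))
E
```

```text
[(110, np.float64(102.74), np.float64(103.71)), (98, np.float64(101.85), np.float64(102.75))] [ 4.73123248 -1.06542601  8.31806795] 31.1167
p -166 7 [102.  103.  103.1] 147.6
p -164 22 [100.9 102.5 103.4] 148.0
p -162 23 [100.2 102.6 103.6] 147.9
p -160 24 [101.8 102.8 103.7] 148.0
p -158 25 [100.5 102.7 103.9] 147.9
p -156 25 [ 99.8 103.3 106.2] 147.9
p -154 37 [ 97.4 105.6 106.9] 148.1
p -152 30 [100.3 105.9 106.8] 147.9
p -150 32 [ 99.  105.7 107.2] 148.0
i -178 51 [ 98.5 105.3 107. ] 144.9
i -176 25 [ 99.9 101.5 102.6] 144.2
i -174 23 [100.1 101.8 102.4] 144.4
i -172 23 [100.6 101.9 102.9] 144.3
i -170 22 [100.1 101.8 102.9] 144.4
i -168 20 [101.4 102.  102.5] 144.3
i -166 11 [ 99.8 101.6 102.8] 144.3
[398.63747018 176.57578855]
```

View pics/v4c.png

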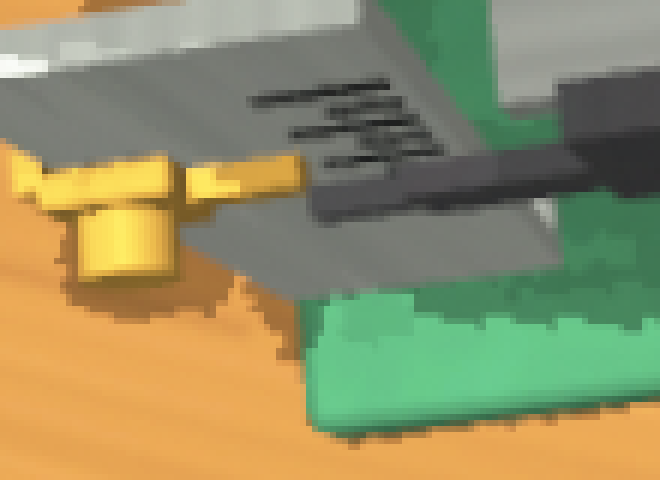

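The crop (rotated upright) shows the pointer tip at (312,205) next to the index tip at (300,172). The pointer sits about 4 mm further from the plate. By height it is still about 0.5 mm above the index. I'll trim, hold, release slowly and come clear.

```bash
python3 - <<'E'
from h import *
h=-.0355
robot.servo_line(CAP+[0,0,h],speed=.004)
print(tips(),robot.read_t())
robot.dwell(2.4)
print(tips(),robot.read_force().round(2),robot.read_t())
robot.servo_line(CAP+[0,0,-.022],speed=.005);print(tips()[0])
robot.servo_line(CAP+[0,0,-.004],speed=.005)
robot.dwell(.2);print(tips('v5'),robot.read_force().round(2),robot.read_t())
robot.servo_line(CAP+[0,0,.11],speed=.1);robot.dwell(.3)
print(robot.read_force().round(2),robot.read_position(),robot.read_t())
E
```

```text
[(112, np.float64(102.28), np.float64(103.24)), (100, np.float64(101.88), np.float64(102.69))] 31.4667
[(111, np.float64(102.44), np.float64(103.34)), (98, np.float64(101.75), np.float64(102.68))] [ 5.27 -0.57  9.16] 33.9167
(97, np.float64(110.72), np.float64(111.59))
[(85, np.float64(119.5), np.float64(120.46)), (53, np.float64(101.93), np.float64(103.08))] [-0.04 -0.4   0.45] 40.8167
[ 0.23 -0.98 -0.52] [0.60540369 0.02866508 0.25070239] 42.4083
```

```bash
python3 -c "
from rig import robot
print(robot.job_done(),robot.read_t())"
```

```text
the job is handed in; nothing more can be done
the job is handed in; nothing more can be done
```

I pressed the spout corner until its pointer was level with the index to within about 0.5 mm, held it 2.4 s, let it up slowly to rest, came clear and handed in at about 42 s; an earlier tilted press was eased off well short of the index.

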